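Set the vial turntable back one notch

TASK

The ratchet turntable of the sample indexer has been advanced one notch too far, so its tall bare post stands one notch past the pointer. Lift the pawl fully out of the teeth with a fingertip, push the turntable back that one notch so that the post lines up with the pointer, then tip the pawl down again so that it sits fully in the teeth. Leave the vials standing in their places and do not disturb the other glassware and boxes.

Things in the scene. Friction and masses are not known exactly. Their poses are not given: they have to be found in the camera images.
- indexer: The fixed grey base plate, 310 x 270 x 12 mm (its x by y). Origin: centre of its underside, on the table and on the turntable's vertical axis; z up. Its -x edge carries the pointer, its +y side the pawl, and an aluminium turntable turns on it
- deck (a point): Centre of the turntable's deck, 26 mm above the table, on its axis. The turntable is 194 mm in diameter, with 10 saw teeth 11 mm high round its rim (74 to 93 mm from the axis), a hub 44 mm across and 10 mm high, and, 36 degrees apart, 9 white sleeves (34 mm across, 12 mm high, centres 52 mm from the axis) and one bare post
- wheel (a joint): Turn of the turntable, rad: 0 with the post at the pointer, growing BACKWARD = clockwise seen from above; starts near -0.628, one notch (36 degrees) ahead. Pawl down: it turns back only by its play (0.09), forward it clicks over the teeth. Pawl up: it turns both ways against 0.12 N m of friction (2.3 N at the post) and stays where left. The pawl enters its notch freely within 0.08 of 0
- post_top (a point): Top centre of the bare aluminium post that stands on the turntable and turns with it: 16 mm in diameter, 74 mm tall from the deck, top 100 mm above the table, 54 mm from the turntable's axis. It may be pushed from the side; the sleeves on both sides of it are empty, and so are the next ones
- pointer_tip (a point): Tip of the fixed arrow-shaped pointer on an aluminium block beside the rim, 105 mm from the axis on the base's -x line, 32 mm above the table
- pawl (a joint): Lift of the steel pawl in rad: 0 fully down in the teeth, 1.2 fully up against its stop. It turns about the base's y axis. Let go above about 0.9 it stays up, let go below about 0.6 it drops by its own weight; a push of about 0.5 N square to the lever moves it
- pawl_pivot (a point): The pawl's pivot, at (70, 83, 48) mm in the base's frame, carried by a fixed aluminium post 20 x 20 mm, 60 mm high, beside it at y 97 to 117 mm. From the pivot the pawl's arm (12 mm wide, 9 mm thick) runs 70 mm level towards the base's -x when down, with a nose at its end that points down into the teeth
- lever_ball (a point): Centre of the 16 mm ball ending the pawl's finger lever, a 10 mm round bar rigid with the pawl, ball 68 mm from the pivot. Pawl down: it leans 34 degrees from upright to the base's -x (ball 38 mm to -x of the pivot, 104 mm above the table); pushing it to +x lifts the pawl. Pawl up: it leans 34 degrees to +x (ball 38 mm to +x of the pivot); pushing it to -x lowers the pawl
- pawl_nose (a point): Underside of the pawl's nose (8 mm thick, 14 mm wide, rounded), 70 mm from the pivot; 28.5 mm above the table when down
- vial_a: Small closed brown glass vial with a black cap, 26 mm in diameter, 52 to 64 mm tall, standing loose in a sleeve of the turntable and turning with it. Origin: centre of its underside
- vial_b: Small closed brown glass vial with a black cap, 26 mm in diameter, 52 to 64 mm tall, standing loose in a sleeve of the turntable and turning with it. Origin: centre of its underside
- vial_c: Small closed brown glass vial with a black cap, 26 mm in diameter, 52 to 64 mm tall, standing loose in a sleeve of the turntable and turning with it. Origin: centre of its underside
- spare_vial: The same kind of vial, 52 mm tall, standing loose on the base plate's corner at its +x, -y end, beside the turntable. Origin: centre of its underside
- beaker: Glass beaker, 70 mm across, 90 mm tall, on the left of the table. Origin: centre of its underside
- flask: Conical glass flask, 84 mm across, 125 mm tall, on the left. Origin: centre of its underside
- wash_bottle: White plastic bottle with a blue cap, 66 mm across, 160 mm tall, on the right. Origin: centre of its underside
- tip_box: Grey closed plastic box, 120 x 85 x 55 mm, on the right. Origin: centre of its underside
Not all that is in view belongs to the job. What is shaped like the vial_c but blue or green is not meant.

How it is judged:
By the outcome, as a careful person would: the job done as asked, in the order asked, and still so for the second after the job is handed in, with the robot touching nothing.
It also fails if it takes over 64 s, if anything falls off the work surface, if the arm or the gripper's body presses on something with over 40 N, if the wrist force passes 120 N, or if a joint passes its speed limit or range.

ROBOT

A 7-joint arm with a two-finger parallel gripper is mounted at the origin on the work surface. World frame = base frame: x ahead of the robot, y to its left, z up, the work surface at z = 0. Lengths are in m, angles in rad, forces in N, time in s.
With the tool pointing down it reaches from about 0.425 to 0.95 m from the base axis. Payload 4.7 kg.
Tool frame: the origin (TCP) lies on the centre line of the jaws, within the pads' length; the fingertips stand 17 mm ahead of it and the grasp point (between the pads) lies 2 mm behind it; z points along the fingers, y is the line along which they close (so a half turn about z gives the same grasp; the last joint's range is limited). The gripper opens to 87 mm and grips with 3 to 60 N. Pads are 19 mm wide; open, the fingers measure 117 mm over their backs; the gripper's body (75 mm by 190 mm) begins 51 mm behind the grasp point.
Start: joints at [1.195, 0.469, -0.049, 1.532, 0.024, 1.141, -0.082], TCP at [0.229, -0.635, 0.24] pointing down, gripper open.
Joint ranges: [-2.59, 2.59], [-0.33, 1.99], [-1.39, 1.29], [0.1, 2.45], [-1.04, 4.18], [0.21, 1.99], [-2.66, 2.66]. Speed limits (rad/s): [2.57, 2.57, 3.14, 3.14, 3.14, 3.14, 3.14].

INTERFACE

Orientations are given as [roll, pitch, yaw] about the fixed x, y, z axes, in that order (R = Rz(yaw) Ry(pitch) Rx(roll)).
In Python, from rig import arm gives the robot as it stands. The module is installed in compiled form; this text tells all that it offers.
- The arm moves only by the tool jog_arm, never from a script. Its argument "steps" is a list of rows, each a list of 6 numbers: the shift along the tool's x, y, z in m, then the turn, a rotation vector about the tool's x, y, z in units of 5 degrees (1.0 is 5 degrees). In form: [[dx, dy, dz, ax, ay, az], ...]. A call has 1 to 10 rows; each row shifts and turns the commanded pose from where the row before left it, along the tool's axes as they then stand; what a row does not reach is not made up. A row lasts 1/8 s, in which the tool goes at most 62.5 mm and 10.7 degrees, less where a joint would pass 70% of its speed; a pose out of reach is approached as far as the arm can. A call with a gripper value outside its range is refused whole. "fingers" is the finger opening in m, from 0 to 0.087, set as the call begins (left out, the last holds). The fingers move at their own pace and stop on an object; "grip_force" is the grip in N (left out, the last holds). Time passes only in rows, so rows that do not move let the fingers close. It gives the time, the measured TCP pose, the force, the opening and the grip force at its end, in the units of the state.
- arm.state(): the state, without advancing time (a new reading comes with each control period).
- arm.camera(name): name is "scene" or "top"; returns a dict with "frame" (480x640x3 uint8, blue, green, red), "range_z" (480x640 float32, m along the optical axis (not along the pixel's ray), 0 where there is no reading), "fovy" (degrees; the focal length in pixels is half the picture's height over the tangent of half this angle, whatever the lens; pixels are square), "cx", "cy" (the principal point, pixels), "k1" (the pictures are not rectified: a ray, as slopes to the right and down, at radius r is drawn at 1 + k1 r^2 times it, then the intrinsics apply), "pose" (4x4, takes a point from camera to world coordinates). Camera axes: x right, y down, z forward; pixel columns grow to the right and rows downward; lengths in m; the calibration is good to about 2 mm. A picture is of the moment at which its call begins.
- arm.job_done(): hands the job in; it is judged then, once.
The state is a dict: "time": time; "qpos": joint angles; "joint_velocities": joint speeds; "tau": joint torques, N m; "ee_pos": TCP position; "tool_rot": TCP orientation; "contact_force": force on the tool from outside, world axes, zero at the start; "ft_torque": the same for the moment, N m; "width": finger opening in m; "finger_force": force on a finger pad.
Only numpy, scipy, OpenCV 4.12 (cv2) and the standard library are available. Lean on these libraries where they do the work, as an engineer would, in place of code of your own. Each camera call takes 0.05 s, during which the arm holds its last target. There are 200 camera calls.

## Working session

There is one attempt and no reset: what is moved stays moved. The work goes in short steps, Python scripts to look and compute and a tool call to move; the robot and the scene stay as the last step left them, time stands still between calls to the robot, and variables do not carry over. Pictures are saved under pics/ and viewed, at most 10 in all, crops included, and the job is handed in when it is done.

Besides the shell and the picture viewer there is one more tool, called after "Emit:" as name([rows], argument=value, ...), one row to a line, values as JSON. jog_arm: Moves the arm, as the interface text tells. Its arguments: {"type":"object","properties":{"steps":{"type":"array"},"fingers":{"type":"number"},"grip_force":{"type":"number"}},"required":["steps"]}

```bash
mkdir -p pics
cat > h.py <<'E'
import numpy as np, cv2
from rig import arm
def K(c):
    f=240/np.tan(np.radians(c["fovy"])/2)
    return np.array([[f,0,c["cx"]],[0,f,c["cy"]],[0,0,1.]])
def ray(c,u,v):
    k=K(c); d=np.array([(u-c["cx"])/k[0,0],(v-c["cy"])/k[0,0]]); s=d.copy()
    for _ in range(20): s=d/(1+c["k1"]*(s@s))
    return c["pose"][:3,3], c["pose"][:3,:3]@np.array([s[0],s[1],1])
def onz(c,u,v,z):
    o,d=ray(c,u,v); return o+d*(z-o[2])/d[2]
def dep(c,u,v):
    o,d=ray(c,u,v); return o+d*c["range_z"][int(v),int(u)]
E
python3 - <<'E'
from h import *
import pickle
for n in("top","scene"):
    c=arm.camera(n); cv2.imwrite(f"pics/{n}0.png",c["frame"]); pickle.dump(c,open(n+"0.pkl","wb"))
    print(n,c["fovy"],c["k1"],c["pose"].round(3).tolist())
s=arm.state();print(s["ee_pos"],s["tool_rot"],s["time"],s["width"])
E
```

```text
top 46.902930614013414 -0.16890659692232693 [[0.013, -0.994, 0.108, 0.419], [-1.0, -0.014, -0.013, -0.01], [0.014, -0.108, -0.994, 1.48], [0.0, 0.0, 0.0, 1.0]]
scene 42.28814052471378 -0.06892344200652192 [[-0.706, 0.461, -0.537, 1.284], [0.708, 0.461, -0.535, 0.694], [0.001, -0.758, -0.652, 0.972], [0.0, 0.0, 0.0, 1.0]]
[ 0.22924563 -0.63433169  0.2386188 ] [-3.13981931e+00  8.52820468e-05  3.46804277e-01] 0.1 0.08706627032932722
```

View pics/top0.png

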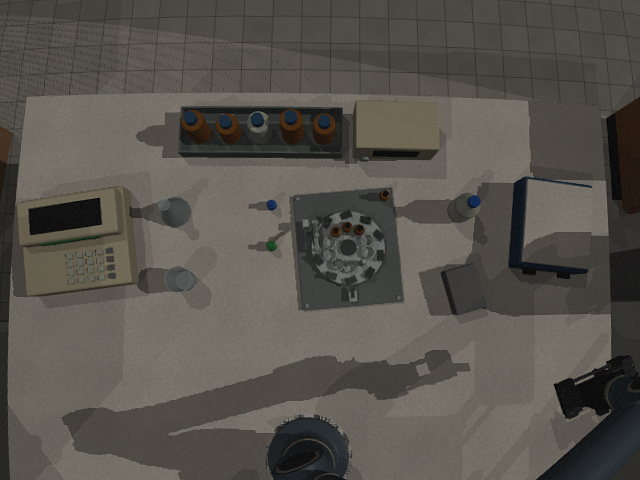

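View pics/scene0.png

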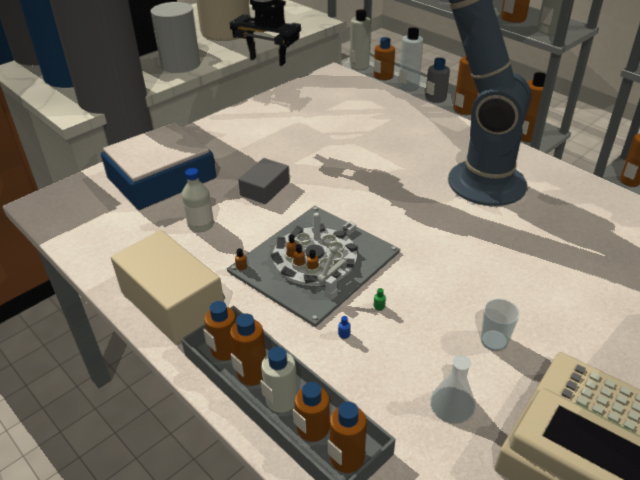

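The top view shows the indexer plate around (347,248), pointer side at the bottom (351,293), pawl on the left (308,230), spare vial at (384,196). The scene view shows the turntable at about (316,252). I'll enlarge both.

Run:
```python
from h import *
import pickle
t=pickle.load(open("top0.pkl","rb"));s=pickle.load(open("scene0.pkl","rb"))
cv2.imwrite("pics/tc.png",cv2.resize(t["frame"][180:320,280:415],None,fx=4.2,fy=4.2,interpolation=cv2.INTER_CUBIC))
cv2.imwrite("pics/sc.png",cv2.resize(s["frame"][200:325,222:407],None,fx=4.2,fy=4.2,interpolation=cv2.INTER_CUBIC))
# plate mask by colour at height ; contour corners
def plate(c,box):
    x0,y0,x1,y1=box
    g=cv2.cvtColor(c["frame"],cv2.COLOR_BGR2GRAY)
    z=np.zeros((480,640))
    m=np.zeros((480,640),np.uint8)
    for v in range(y0,y1):
        for u in range(x0,x1):
            z[v,u]=dep(c,u,v)[2]
    m[(z>0.008)]=255
    m[:y0]=0;m[y1:]=0;m[:,:x0]=0;m[:,x1:]=0
    m=cv2.morphologyEx(m,cv2.MORPH_OPEN,np.ones((3,3)))
    k=max(cv2.findContours(m,0,1)[0],key=cv2.contourArea)
    return z,k
z,k=plate(t,(284,180,412,316))
r=cv2.minAreaRect(k); print(r)
P=np.array([onz(t,u,v,0.012)[:2] for u,v in k[:,0]],np.float32)
r=cv2.minAreaRect(P); print(r)
g=[dep(t,u,v)[2] for u,v in [(300,200),(395,290),(270,300)]];print(g)
```

```text
((347.579833984375, 248.40472412109375), (114.584228515625, 101.69314575195312), 84.95755004882812)
((0.5587102174758911, -0.10061576962471008), (0.3080730438232422, 0.27034980058670044), 5.86114501953125)
[np.float64(0.012998459147856467), np.float64(0.012762064926725936), np.float64(-0.003101487550565052)]
```

View pics/tc.png

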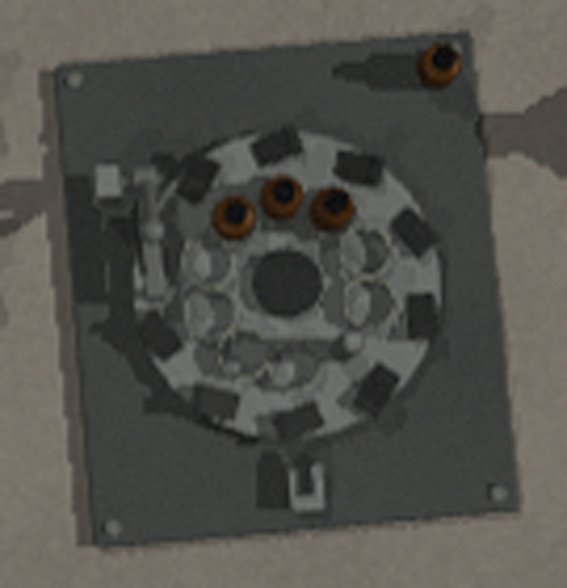

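View pics/sc.png

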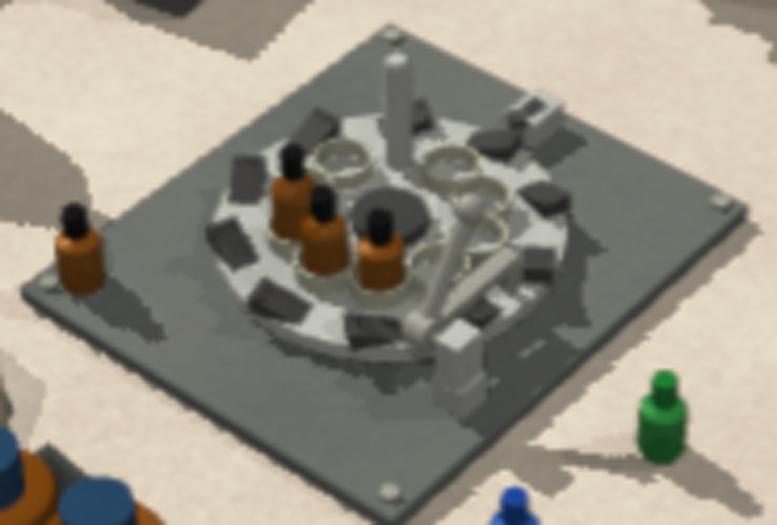

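Top crop: post top near full pixel (364,261), ball near (316,235), hub (348,247). Scene crop: post top (316.5,214), ball (334,249). Only the two brown-capped groups are vials in the far side. Now check against the base frame.

```bash
cat >> h.py <<'E'
def proj(c,p):
    q=np.linalg.inv(c["pose"])@np.append(p,1); s=q[:2]/q[2]; s=s*(1+c["k1"]*(s@s)); k=K(c); return s*k[0,0]+[c["cx"],c["cy"]]
O=np.array([0.5587,-0.1006]); Y=np.radians(5.5)
def B(x,y,z,O=O,Y=Y):
    return np.array([O[0]+np.cos(Y)*x-np.sin(Y)*y,O[1]+np.sin(Y)*x+np.cos(Y)*y,z])
E
python3 - <<'E'
from h import *
import pickle
t=pickle.load(open("top0.pkl","rb"));s=pickle.load(open("scene0.pkl","rb"))
def tri(a,b):
    o1,d1=ray(t,*a);o2,d2=ray(s,*b);A=np.stack([d1,-d2],1);l=np.linalg.lstsq(A,o2-o1,rcond=None)[0]
    return ((o1+d1*l[0]+o2+d2*l[1])/2).round(4), np.linalg.norm(o1+d1*l[0]-o2-d2*l[1]).round(4)
T=lambda u,v:(280+(u+.5)/4.2-.5,180+(v+.5)/4.2-.5)
S=lambda u,v:(222+(u+.5)/4.2-.5,200+(v+.5)/4.2-.5)
print("post",tri(T(352,342),S(397,60)),"ball",tri(T(152,230),S(470,205)))
print("post z", onz(t,*T(352,342),.1),onz(s,*S(397,60),.1),"pred",B(-.0437,-.0317,.1))
print("ball z", onz(t,*T(152,230),.104),onz(s,*S(470,205),.104),"pred",B(.032,.083,.104))
print("hub", onz(t,*T(287,284),.036),onz(s,*S(392,217),.036))
C=[(-.155,-.135),(.155,-.135),(.155,.135),(-.155,.135)]
print("cornersT",[onz(t,*T(*p),.012)[:2].round(4) for p in [(518,510),(467,33),(55,70),(93,546)]])
print("cornersS",[onz(s,*S(*p),.012)[:2].round(4) for p in [(391,24),(22,290),(748,208)]])
print("pred",[B(*p,0.012)[:2].round(4) for p in C])
E
```

```text
post (array([ 0.5176, -0.1352,  0.0972]), np.float64(0.0014)) ball (array([ 0.5819, -0.0145,  0.1058]), np.float64(0.0021))
post z [ 0.51783466 -0.13545394  0.1       ] [ 0.51963872 -0.13191648  0.1       ] pred [ 0.5182395  -0.13634252  0.1       ]
ball z [ 0.5828653  -0.01526985  0.104     ] [ 0.57987774 -0.01502189  0.104     ] pred [ 0.58259748 -0.01491505  0.104     ]
hub [ 0.55820282 -0.10035826  0.036     ] [ 0.56176659 -0.09362286  0.036     ]
cornersT [array([ 0.4188, -0.2497]), array([ 0.725 , -0.2173]), array([0.6963, 0.048 ]), array([0.3934, 0.0187])]
cornersS [array([ 0.4203, -0.2439]), array([ 0.7266, -0.2123]), array([0.3968, 0.022 ])]
pred [array([ 0.4174, -0.2498]), array([ 0.7259, -0.2201]), array([0.7   , 0.0486]), array([0.3915, 0.0189])]
```

The base pose agrees between views to a few mm: origin about (0.559, -0.099), yaw about 5.8°.

```bash
cat >> h.py <<'E'
from scipy.spatial.transform import Rotation as R
O=np.array([0.5588,-0.0990]); Y=np.radians(5.8)
def here():
    s=arm.state(); d=s["ee_pos"]-[*O,0]; r=R.from_euler("z",-Y); b=r.apply(d)*1000
    f=r.apply(s["contact_force"])
    print("t%.2f base"%s["time"],b.round(1),"tip z",(b[2]-17).round(1),"F",f.round(2),"rpy",np.degrees(s["tool_rot"]).round(1),"w",s["width"])
def to(x,y,z): # mm base frame, tool tcp
    s=arm.state(); r=R.from_euler("xyz",s["tool_rot"]); g=R.from_euler("xyz",[np.pi,0,Y])
    W=np.array([*O,0])+R.from_euler("z",Y).apply(np.array([x,y,z])/1000)
    print("shift",r.inv().apply(W-s["ee_pos"]).round(4),"turn",(np.degrees((r.inv()*g).as_rotvec())/5).round(2))
E
python3 - <<'E'
from h import *
here(); to(0,83,215)
E
```

```text
t0.10 base [-382.  -499.3  238.6] tip z 221.6 F [-0.01 -1.06  0.28] rpy [-179.9    0.    19.9] w 0.08706627032932722
shift [ 0.5121 -0.4719  0.0244] turn [-0.02  0.    2.81]
```

Emit:
jog_arm([
  [0.036,-0.033,0,0,0,0],
  [0.036,-0.033,0,0,0,0],
  [0.036,-0.033,0,0,0,0],
  [0.036,-0.033,0,0,0,0],
  [0.036,-0.033,0,0,0,0],
  [0.036,-0.033,0,0,0,0],
  [0.036,-0.033,0,0,0,0],
  [0.036,-0.033,0,0,0,0],
  [0.036,-0.033,0,0,0,0],
  [0.036,-0.033,0,0,0,0],
], fingers=0)

```text
time: 1.35
ee_pos: [0.4562, -0.2006, 0.2394]
tool_rot: [-3.142, 0.0, 0.347]
contact_force: [0.7, 0.2, 0.4]
width: 0.0017
finger_force: 0.0
```

Run:
```python
from h import *
here(); to(0,83,215)
```

```text
t1.35 base [-112.4  -90.7  239.4] tip z 222.4 F [0.68 0.12 0.45] rpy [-180.     0.    19.9] w 0.001731147221181702
shift [ 0.1512 -0.1412  0.0243] turn [-0.    0.    2.81]
```

Emit:
jog_arm([
  [0.038,-0.035,0,0,0,0],
  [0.038,-0.035,0,0,0,0],
  [0.038,-0.035,0,0,0,0],
  [0.037,-0.036,0.024,0,0,0],
  [0,0,0,0,0,1.4],
  [0,0,0,0,0,1.4],
  [0,0,0,0,0,0],
  [0,0,0,0,0,0],
])

```text
time: 2.35
ee_pos: [0.5498, -0.0183, 0.2154]
tool_rot: [3.142, 0.0, 0.104]
contact_force: [-0.0, 0.3, 0.0]
width: 0.0002
finger_force: 0.0
```

Run:
```python
from h import *
here(); to(0,83,115)
```

```text
t2.35 base [ -0.8  81.2 215.4] tip z 198.4 F [0.01 0.26 0.05] rpy [180.   0.   6.] w 0.00020387891564254714
shift [ 0.0008 -0.0018  0.1004] turn [0.   0.   0.03]
```

Descend, then push in +x in small rows.

Emit:
jog_arm([
  [0,-0.001,0.04,0,0,0],
  [0,0,0.04,0,0,0],
  [0,0,0.02,0,0,0],
  [0,0,0,0,0,0],
  [0.006,0,0,0,0,0],
  [0.006,0,0,0,0,0],
  [0.006,0,0,0,0,0],
  [0.006,0,0,0,0,0],
])

```text
time: 3.35
ee_pos: [0.5743, -0.0146, 0.116]
tool_rot: [3.141, -0.001, 0.103]
contact_force: [-0.7, 0.4, 0.6]
width: 0.0007
finger_force: 0.5
```

Run:
```python
from h import *
here()
c=arm.camera("scene"); cv2.imwrite("pics/s1.png",cv2.resize(c["frame"][160:325,222:427],None,fx=3.6,fy=3.6,interpolation=cv2.INTER_CUBIC))
```

```text
t3.35 base [ 24.   82.4 116. ] tip z 99.0 F [-0.61  0.43  0.61] rpy [180.   -0.    5.9] w 0.000733705920184015
```

View pics/s1.png

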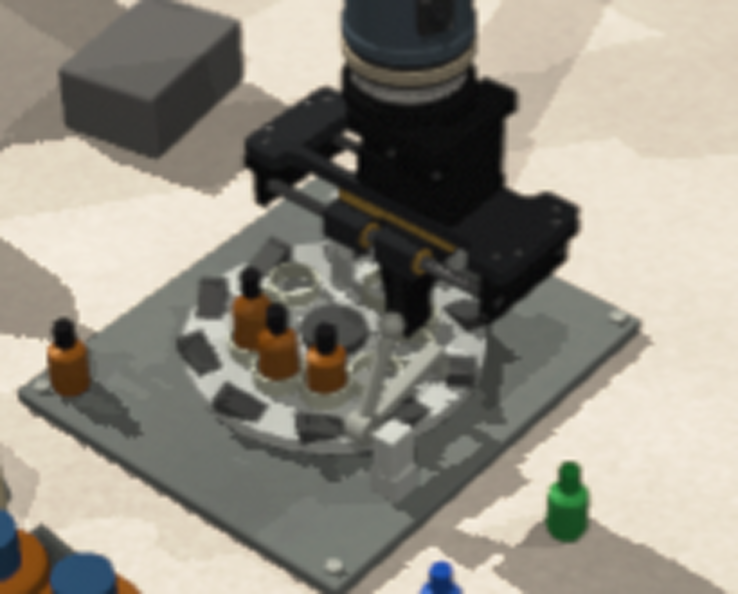

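The ball (crop 392,325) is against the fingertips (crop 405,310) and the lever has started to move. Continue to the stop.

Emit:
jog_arm([
  [0.007,0,0,0,0,0],
  [0.007,0,0,0,0,0],
  [0.007,0,0,0,0,0],
  [0.007,0,0,0,0,0],
  [0.007,0,0,0,0,0],
  [0.006,0,0,0,0,0],
  [0.006,0,0,0,0,0],
  [0.006,0,0,0,0,0],
  [0.002,0,0,0,0,0],
])

```text
time: 4.53
ee_pos: [0.6289, -0.009, 0.1156]
tool_rot: [3.142, -0.0, 0.102]
contact_force: [0.0, -0.2, -0.5]
width: 0.0005
finger_force: 0.1
```

Run:
```python
from h import *
here()
```

```text
t4.53 base [ 78.8  82.4 115.6] tip z 98.6 F [-0.01 -0.24 -0.47] rpy [180.   -0.    5.9] w 0.0004895435821853954
```

Emit:
jog_arm([
  [0.003,0,0,0,0,0],
  [0.003,0,0,0,0,0],
  [0.002,0,0,0,0,0],
  [0,0,0,0,0,0],
])

```text
time: 5.03
ee_pos: [0.6366, -0.0083, 0.1156]
tool_rot: [3.142, -0.0, 0.102]
contact_force: [0.1, -0.7, 0.5]
width: 0.0003
finger_force: 0.0
```

Emit:
jog_arm([
  [0.002,0,0,0,0,0],
  [0,0,0,0,0,0],
])

```text
time: 5.28
ee_pos: [0.6382, -0.0081, 0.1154]
tool_rot: [3.142, 0.001, 0.102]
contact_force: [-0.7, 0.3, 0.5]
width: 0.0003
finger_force: 0.4
```

Run:
```python
from h import *
here()
c=arm.camera("scene"); cv2.imwrite("pics/s2.png",cv2.resize(c["frame"][160:325,222:427],None,fx=3.6,fy=3.6,interpolation=cv2.INTER_CUBIC))
```

```text
t5.28 base [ 88.1  82.4 115.4] tip z 98.4 F [-0.67  0.33  0.45] rpy [180.    0.    5.9] w 0.0002800266634669821
```

View pics/s2.png

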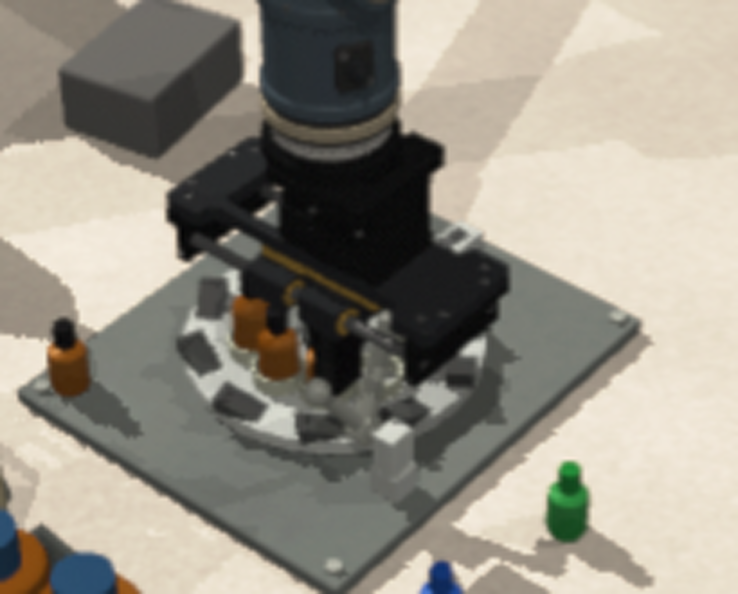

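The ball is now at crop (318,390), over on the +x side, and the nose stands up (crop 380,350). Check the lift angle by casting that ray onto the pawl's plane y = 83 mm.

```bash
cat >> h.py <<'E'
def onplane(c,u,v,y=.083): # base-frame point (mm) on plane y
    o,d=ray(c,u,v); r=R.from_euler("z",-Y); o=r.apply(o-[*O,0]); d=r.apply(d); return (o+d*(y-o[1])/d[1])*1000
E
python3 - <<'E'
from h import *
c=arm.camera("scene")
p=onplane(c,222+318.5/3.6-.5,160+390.5/3.6-.5); q=p-[70,83,48]
print(p.round(1),"lift",0.593+np.arctan2(q[0],q[2]), "r",np.hypot(q[0],q[2]))
print("predicted at lift 1.2", ((proj(c,B(.108,.083,.104,O,Y))-[221.5,159.5])*3.6).round())
E
```

```text
[107.9  83.  104.4] lift 1.1842162497656372 r 67.93596143253731
predicted at lift 1.2 [318. 391.]
```

Lift measured at 1.18 rad: fully up. Retreat, rise and go above the post with the fingers opened as a fork.

Emit:
jog_arm([
  [-0.012,0,0,0,0,0],
  [-0.01,0,-0.04,0,0,0],
  [0,0,-0.05,0,0,0],
  [-0.03,0.028,-0.01,0,0,0],
  [-0.035,0.035,0,0,0,0],
  [-0.035,0.035,0,0,0,0],
  [-0.01,0.016,0,0,0,0],
  [0,0,0,0,0,0],
], fingers=0.05)

```text
time: 6.38
ee_pos: [0.5175, -0.1365, 0.2157]
tool_rot: [3.141, -0.0, 0.099]
contact_force: [0.4, 0.4, -0.0]
width: 0.0498
finger_force: 0.0
```

Run:
```python
from h import *
here(); to(-44,-32,87)
```

```text
t6.38 base [-44.9 -33.2 215.7] tip z 198.7 F [ 0.41  0.36 -0.01] rpy [179.9  -0.    5.7] w 0.04982822956169484
shift [ 0.0009 -0.0013  0.1287] turn [ 0.01 -0.   -0.03]
```

Emit:
jog_arm([
  [0,0,0.045,0,0,0],
  [0,-0.001,0.045,0,0,0],
  [0,0,0.038,0,0,0],
  [0,0,0,0,0,0],
  [0,-0.006,0,0,0,0],
  [0,-0.006,0,0,0,0],
  [-0.001,-0.006,0,0,0,0],
  [-0.002,-0.005,0,0,0,0],
  [-0.002,-0.005,0,0,0,0],
  [0,0,0,0,0,0],
])

```text
time: 7.62
ee_pos: [0.5101, -0.1063, 0.0875]
tool_rot: [-3.141, 0.001, 0.103]
contact_force: [-1.7, -1.3, 0.7]
width: 0.0501
finger_force: 1.0
```

Run:
```python
from h import *
here()
```

```text
t7.62 base [-49.1  -2.3  87.5] tip z 70.5 F [-1.82 -1.14  0.75] rpy [-180.     0.     5.9] w 0.050085396972356304
```

Emit:
jog_arm([
  [-0.002,-0.005,0,0,0,0],
  [-0.001,-0.005,0,0,0,0],
  [-0.001,-0.004,0,0,0,0],
  [0,0,0,0,0,0],
])

```text
time: 8.12
ee_pos: [0.5056, -0.0917, 0.0875]
tool_rot: [-3.14, -0.001, 0.104]
contact_force: [0.7, -0.3, -0.3]
width: 0.0503
finger_force: 0.2
```

Run:
```python
from h import *
import pickle
here()
c=arm.camera("scene"); cv2.imwrite("pics/s3.png",cv2.resize(c["frame"][160:325,222:427],None,fx=3.6,fy=3.6,interpolation=cv2.INTER_CUBIC)); pickle.dump(c,open("s3.pkl","wb"))
```

```text
t8.12 base [-52.2  12.6  87.5] tip z 70.5 F [ 0.68 -0.34 -0.34] rpy [-179.9   -0.     5.9] w 0.05030392212947759
```

View pics/s3.png

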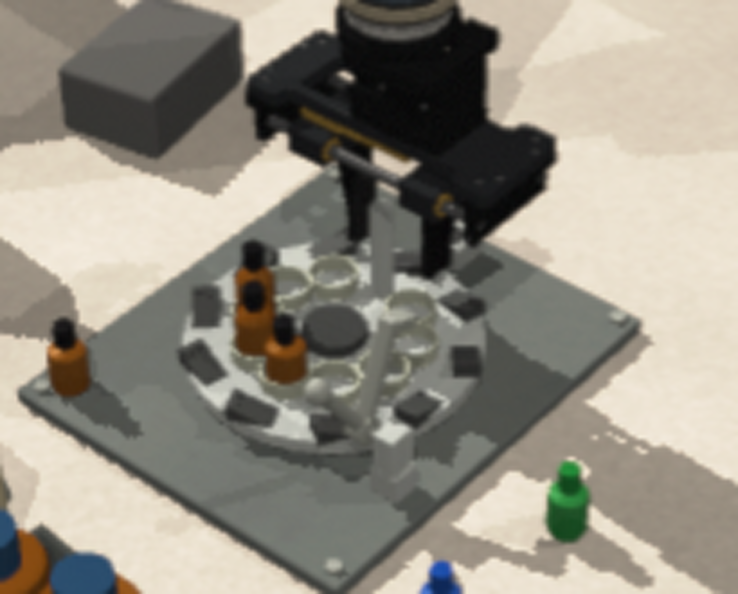

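The post (crop 383,195–293) has moved with the fork, vials all standing. By the fork geometry the post is at y ≈ -4.4 mm; 4 mm more, then clear and check with the top camera.

Emit:
jog_arm([
  [0,-0.002,0,0,0,0],
  [-0.001,-0.002,0,0,0,0],
  [0,0,0,0,0,0],
  [0,0.006,0,0,0,0],
  [0,0.003,-0.04,0,0,0],
  [0,0,-0.05,0,0,0],
  [0,0.05,-0.04,0,0,0],
  [0,0.06,0,0,0,0],
  [0,0.06,0,0,0,0],
  [0,0,0,0,0,0],
])

```text
time: 9.43
ee_pos: [0.5206, -0.2724, 0.2161]
tool_rot: [3.14, 0.001, 0.093]
contact_force: [-0.2, 1.5, -0.9]
width: 0.0501
finger_force: 0.0
```

Run:
```python
from h import *
import pickle
here()
t=arm.camera("top"); s=arm.camera("scene"); pickle.dump((t,s),open("p4.pkl","wb"))
a=cv2.resize(t["frame"][200:310,300:400],(500,550),interpolation=cv2.INTER_CUBIC)
b=cv2.resize(s["frame"][200:300,270:370],(300,300),interpolation=cv2.INTER_CUBIC)
im=np.zeros((550,800,3),np.uint8); im[:,:500]=a; im[:300,500:]=b
cv2.imwrite("pics/p4.png",im)
for n,p in dict(post=B(-.054,0,.1,O,Y),tip=B(-.105,0,.032,O,Y),axis=B(0,0,.036,O,Y)).items():
    print(n,((proj(t,p)-[299.5,199.5])*5).round(1),((proj(s,p)-[269.5,199.5])*3+[500,0]).round(1))
```

```text
t9.43 base [ -55.5 -168.6  216.1] tip z 199.1 F [-0.1   1.47 -0.85] rpy [1.799e+02 1.000e-01 5.300e+00] w 0.05011938776222628
post [257.7 332.4] [678.8  50.6]
tip [257.8 437.3] [720.   87.2]
axis [239.7 237.5] [634.3 150.3]
```

View pics/p4.png

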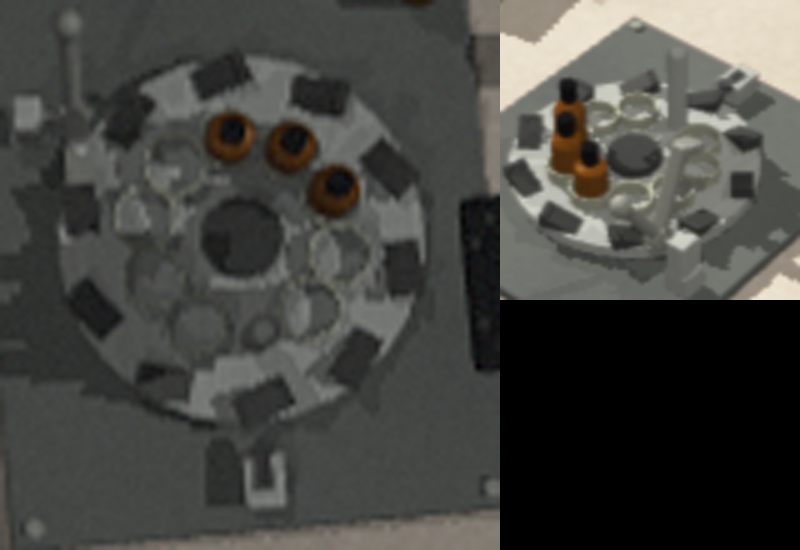

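Top view: post top at about (263,330), predicted 258,332 for alignment; hub (241,237) matches. So the post seems 1–2 mm short. The dark marks on the rim give the turn more finely: compare their centroids' angles before and after.

Run:
```python
from h import *
import pickle
t0=pickle.load(open("top0.pkl","rb"));t1,_=pickle.load(open("p4.pkl","rb"))
for c in(t0,t1):
    g=cv2.resize(cv2.cvtColor(c["frame"],cv2.COLOR_BGR2GRAY)[200:310,300:400],None,fx=5,fy=5,interpolation=cv2.INTER_CUBIC)
    m=cv2.morphologyEx((g<62).astype(np.uint8)*255,cv2.MORPH_OPEN,np.ones((5,5)))
    L=[]
    for k in cv2.findContours(m,0,1)[0]:
        M=cv2.moments(k)
        if not 500<M["m00"]<3500: continue
        u,v=M["m10"]/M["m00"],M["m01"]/M["m00"]
        p=onz(c,300+(u+.5)/5-.5,200+(v+.5)/5-.5,.035)[:2]-O
        r=np.hypot(*p)*1000
        if 70<r<98: a=np.degrees(np.arctan2(p[1],p[0])-Y)%360; L.append((round(a,1),round(a%36,1),round(r),int(M["m00"])))
    print(sorted(L))
```

```text
[]
[(np.float64(289.4), np.float64(1.4), 88, 1937), (np.float64(324.7), np.float64(0.7), 88, 1939)]
```

Run:
```python
from h import *
import pickle
t0=pickle.load(open("top0.pkl","rb"));t1,_=pickle.load(open("p4.pkl","rb"))
for c in(t0,t1):
  for th in (50,56,70,80):
    g=cv2.resize(cv2.cvtColor(c["frame"],cv2.COLOR_BGR2GRAY)[200:310,300:400],None,fx=5,fy=5,interpolation=cv2.INTER_CUBIC)
    m=cv2.morphologyEx((g<th).astype(np.uint8)*255,cv2.MORPH_OPEN,np.ones((5,5)))
    L=[]
    for k in cv2.findContours(m,cv2.RETR_LIST,1)[0]:
        M=cv2.moments(k)
        if not 600<M["m00"]<3500: continue
        u,v=M["m10"]/M["m00"],M["m01"]/M["m00"]
        p=onz(c,300+(u+.5)/5-.5,200+(v+.5)/5-.5,.035)[:2]-O
        r=np.hypot(*p)*1000
        if 75<r<95: a=float(np.degrees(np.arctan2(p[1],p[0])-Y)%360); L.append((round(a),round((a+18)%36-18,1),round(r),int(M["m00"])))
    print(th,sorted(L))
```

```text
50 [(35, -0.5, 92, 3007), (179, -0.7, 87, 1444), (215, -1.2, 88, 1825), (251, -1.2, 89, 1713), (287, -1.4, 88, 1657), (322, -2.1, 87, 1751), (358, -2.1, 87, 1685)]
56 [(65, -6.9, 76, 1581), (179, -1.1, 88, 1801), (215, -1.5, 89, 2100), (245, -6.9, 93, 3047), (286, -1.6, 88, 1866), (322, -2.3, 88, 1924), (358, -2.3, 88, 1897)]
70 []
80 [(80, 8.2, 83, 2477)]
50 [(1, 0.9, 87, 1505), (37, 1.5, 89, 2253), (218, 2.1, 88, 1532), (254, 1.9, 88, 1610), (290, 1.7, 88, 1583), (325, 0.9, 87, 1607)]
56 [(1, 0.9, 87, 1694), (37, 0.8, 90, 2757), (182, 2.4, 88, 1719), (218, 1.9, 89, 1739), (254, 1.7, 89, 1831), (290, 1.6, 88, 1758), (325, 0.9, 88, 1776)]
70 []
80 [(58, -14.3, 86, 2463), (91, -17.4, 87, 1087)]
```

All marks stand 3.1° (2.9 mm at the post) short of a full notch. Return with the fork and nudge about 3 mm more.

Emit:
jog_arm([
  [0,-0.05,0,0,0,0],
  [0,-0.06,0,0,0,0],
  [0.001,-0.06,0,0,0,0.1],
  [0,0,0,0,0,0],
  [0,0,0.045,0,0,0],
  [0,0,0.045,0,0,0],
  [0,0,0.039,0,0,0],
  [0,0,0,0,0,0],
])

```text
time: 10.52
ee_pos: [0.5033, -0.0961, 0.0853]
tool_rot: [-3.14, 0.007, 0.095]
contact_force: [0.2, -0.3, 0.4]
width: 0.0503
finger_force: 0.0
```

Run:
```python
from h import *
here()
```

```text
t10.53 base [-55.    8.5  85.3] tip z 68.3 F [ 0.17 -0.36  0.43] rpy [-179.9    0.4    5.5] w 0.050340959390778366
```

Emit:
jog_arm([
  [0,-0.004,0,0,0,0],
  [0,-0.003,0,0,0,0],
  [0,-0.0025,0,0,0,0],
  [0,0,0,0,0,0],
  [0,0,0,0,0,0],
])

```text
time: 11.15
ee_pos: [0.5053, -0.0877, 0.088]
tool_rot: [3.141, -0.001, 0.094]
contact_force: [1.2, -1.1, 1.5]
width: 0.0498
finger_force: 0.7
```

Run:
```python
from h import *
here()
```

```text
t11.15 base [-52.1  16.6  88. ] tip z 71.0 F [ 1.1  -1.23  1.54] rpy [ 1.8e+02 -1.0e-01  5.4e+00] w 0.04978332620409329
```

Contact begins here; another 2 mm, back off, rise clear and measure.

Emit:
jog_arm([
  [0,-0.0015,0,0,0,0],
  [0,-0.001,0,0,0,0],
  [0,0,0,0,0,0],
  [0,0.006,0,0,0,0],
  [0,0.004,-0.04,0,0,0],
  [0,0,-0.05,0,0,0],
  [0,0.05,-0.04,0,0,0],
  [0,0.06,0,0,0,0],
  [0,0.06,0,0,0,0],
  [0,0,0,0,0,0],
], fingers=0.05)

```text
time: 12.4
ee_pos: [0.5199, -0.2689, 0.2158]
tool_rot: [3.14, 0.001, 0.084]
contact_force: [0.7, 1.6, 0.2]
width: 0.05
finger_force: 0.0
```

Run:
```python
from h import *
here()
c=arm.camera("top")
for th in (50,56):
    g=cv2.resize(cv2.cvtColor(c["frame"],cv2.COLOR_BGR2GRAY)[200:310,300:400],None,fx=5,fy=5,interpolation=cv2.INTER_CUBIC)
    m=cv2.morphologyEx((g<th).astype(np.uint8)*255,cv2.MORPH_OPEN,np.ones((5,5)))
    L=[]
    for k in cv2.findContours(m,cv2.RETR_LIST,1)[0]:
        M=cv2.moments(k)
        if not 600<M["m00"]<3500: continue
        u,v=M["m10"]/M["m00"],M["m01"]/M["m00"]
        p=onz(c,300+(u+.5)/5-.5,200+(v+.5)/5-.5,.035)[:2]-O
        r=np.hypot(*p)*1000
        if 75<r<95: a=float(np.degrees(np.arctan2(p[1],p[0])-Y)%360); L.append((round(a),round((a+18)%36-18,1),round(r),int(M["m00"])))
    print(th,sorted(L))
to(146,83,216)
```

```text
t12.40 base [ -55.9 -165.1  215.8] tip z 198.8 F [0.9  1.51 0.2 ] rpy [1.799e+02 1.000e-01 4.800e+00] w 0.04995393650219446
50 [(35, -1.3, 92, 2716), (214, -1.8, 88, 1569), (250, -2.1, 88, 1528), (286, -2.3, 88, 1555), (321, -3.0, 87, 1588), (357, -3.0, 87, 1516)]
56 [(35, -1.4, 93, 3149), (178, -1.8, 87, 1555), (214, -2.1, 88, 1782), (250, -2.2, 89, 1825), (286, -2.4, 88, 1711), (321, -3.1, 88, 1742), (357, -3.0, 88, 1714)]
shift [ 1.979e-01 -2.468e-01 -2.000e-04] turn [-0.01  0.01 -0.14]
```

Now within about 0.75° (0.013 rad) of a full notch. Go over to the +x side of the lever with closed fingers.

Emit:
jog_arm([
  [0.028,-0.035,0,0,0,0],
  [0.028,-0.035,0,0,0,0],
  [0.028,-0.035,0,0,0,0],
  [0.028,-0.035,0,0,0,0],
  [0.028,-0.035,0,0,0,0],
  [0.028,-0.036,0,0,0,0],
  [0.03,-0.036,0,0,0,-0.14],
  [0,0,0,0,0,0],
  [0,0,0,0,0,0],
], fingers=0)

```text
time: 13.58
ee_pos: [0.6945, 0.0026, 0.2161]
tool_rot: [-3.141, 0.002, 0.108]
contact_force: [-0.3, -1.1, 0.9]
width: 0.0003
finger_force: 0.0
```

Run:
```python
from h import *
here(); to(146,83,115)
```

```text
t13.57 base [145.3  87.4 216.1] tip z 199.1 F [-0.44 -1.08  0.86] rpy [-1.8e+02  1.0e-01  6.2e+00] w 0.0003209430321853814
shift [0.0009 0.0044 0.1011] turn [-0.    0.02  0.08]
```

Emit:
jog_arm([
  [0,0.004,0.04,0,0,0],
  [0,0,0.04,0,0,0],
  [0,0,0.021,0,0,0],
  [0,0,0,0,0,0],
  [-0.008,0,0,0,0,0],
  [-0.007,0,0,0,0,0],
  [-0.007,0,0,0,0,0],
  [-0.007,0,0,0,0,0],
  [-0.007,0,0,0,0,0],
  [-0.006,0,0,0,0,0],
])

```text
time: 14.82
ee_pos: [0.6535, -0.0071, 0.1156]
tool_rot: [3.141, 0.0, 0.106]
contact_force: [-0.1, 0.4, -0.0]
width: 0.0004
finger_force: 0.0
```

Emit:
jog_arm([
  [-0.006,0,0,0,0,0],
  [-0.006,0,0,0,0,0],
  [-0.006,0,0,0,0,0],
  [-0.006,0,0,0,0,0],
  [-0.006,0,0,0,0,0],
  [-0.005,0,0,0,0,0],
  [-0.004,0,0,0,0,0],
  [0,0,0,0,0,0],
])

```text
time: 15.82
ee_pos: [0.6151, -0.0112, 0.1157]
tool_rot: [3.141, -0.0, 0.106]
contact_force: [0.2, 0.5, -0.5]
width: 0.0005
finger_force: 0.0
```

Run:
```python
from h import *
here()
```

```text
t15.82 base [ 64.9  81.7 115.7] tip z 98.7 F [ 0.23  0.46 -0.54] rpy [180.   -0.    6.1] w 0.0005388814786212082
```

Push gently to the end until a small seating force shows.

Emit:
jog_arm([
  [-0.004,0,0,0,0,0],
  [-0.004,0,0,0,0,0],
  [-0.002,0,0,0,0,0],
  [0,0,0,0,0,0],
])

```text
time: 16.32
ee_pos: [0.6052, -0.0122, 0.1157]
tool_rot: [3.141, -0.0, 0.106]
contact_force: [-1.1, -0.4, 0.5]
width: 0.0005
finger_force: 0.0
```

Emit:
jog_arm([
  [-0.002,0,0,0,0,0],
  [0,0,0,0,0,0],
])

```text
time: 16.58
ee_pos: [0.6033, -0.0124, 0.1156]
tool_rot: [3.142, 0.0, 0.106]
contact_force: [0.2, 0.1, 0.2]
width: 0.0005
finger_force: 0.0
```

Run:
```python
from h import *
here()
c=arm.camera("scene"); cv2.imwrite("pics/s5.png",cv2.resize(c["frame"][160:325,222:427],None,fx=3.6,fy=3.6,interpolation=cv2.INTER_CUBIC))
print(((proj(c,B(.032,.083,.104,O,Y))-[221.5,159.5])*3.6).round())
```

```text
t16.57 base [ 53.   81.7 115.6] tip z 98.6 F [0.23 0.03 0.16] rpy [180.    0.    6.1] w 0.00045523356355561915
[403. 323.]
```

View pics/s5.png

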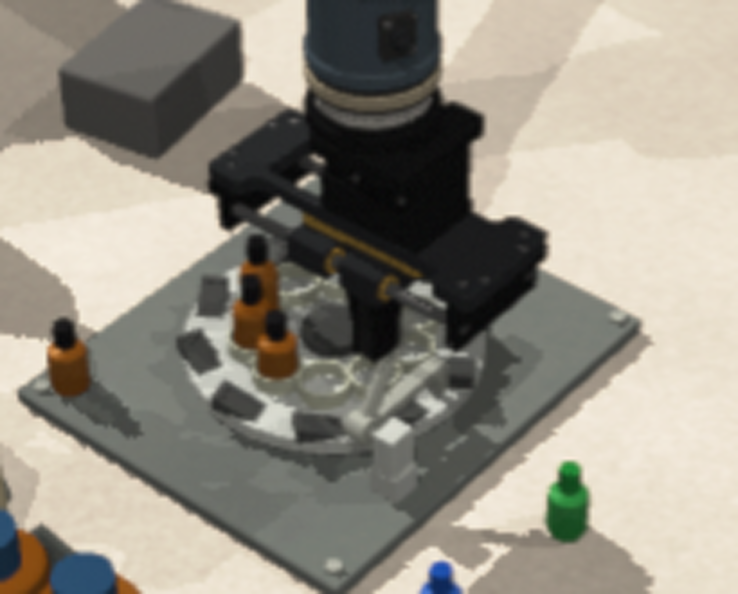

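The pawl arm lies level again (crop 370–440, 365–415); the ball is behind the fingers and the vials stand. One last light nudge, then back away, rise and check.

Emit:
jog_arm([
  [-0.001,0,0,0,0,0],
  [0,0,0,0,0,0],
  [0.012,0,0,0,0,0],
  [0.01,0,-0.04,0,0,0],
  [0,0,-0.05,0,0,0],
  [0,0.03,-0.04,0,0,0],
  [-0.02,0.06,0,0,0,0],
  [-0.02,0.06,0,0,0,0],
  [-0.02,0.06,0,0,0,0],
  [-0.02,0.06,0,0,0,0],
])

```text
time: 17.88
ee_pos: [0.5742, -0.2862, 0.246]
tool_rot: [3.141, -0.001, 0.106]
contact_force: [0.5, -0.5, -0.1]
width: 0.0006
finger_force: 0.0
```

Emit:
jog_arm([
  [-0.02,0.05,0,0,0,0],
  [-0.02,0.05,0,0,0,0],
  [0,0,0,0,0,0],
  [0,0,0,0,0,0],
])

```text
time: 18.38
ee_pos: [0.5454, -0.3873, 0.2455]
tool_rot: [-3.141, -0.001, 0.106]
contact_force: [-0.5, 0.2, -0.6]
width: 0.0003
finger_force: 0.0
```

Run:
```python
from h import *
here()
t=arm.camera("top"); s=arm.camera("scene")
a=cv2.resize(t["frame"][200:310,300:400],(400,440),interpolation=cv2.INTER_CUBIC)
b=cv2.resize(s["frame"][200:300,270:370],(400,400),interpolation=cv2.INTER_CUBIC)
im=np.zeros((440,800,3),np.uint8); im[:,:400]=a; im[:400,400:]=b
cv2.imwrite("pics/p6.png",im)
for n,p in dict(post=B(-.054,0,.1,O,Y),ball=B(.032,.083,.104,O,Y)).items():
    print(n,((proj(t,p)-[299.5,199.5])*4).round(1),((proj(s,p)-[269.5,199.5])*4+[400,0]).round(1))
```

```text
t18.38 base [ -42.4 -285.5  245.5] tip z 228.5 F [-0.52  0.24 -0.6 ] rpy [-179.9   -0.     6.1] w 0.0002844673885991514
post [206.2 265.9] [638.3  67.4]
ball [ 61.9 140.5] [655.4 199.4]
```

View pics/p6.png

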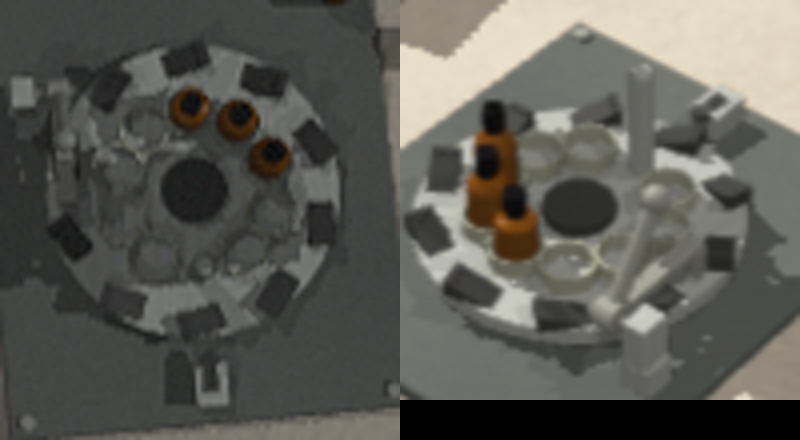

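Post top at (640,68) in the scene and (205,266) from above, within half a raw pixel of aligned (638,67 / 206,266). The ball at (655,198) matches the fully-down prediction (655,199), and all the vials are standing.

```bash
python3 -c "
from rig import arm
print(arm.job_done())"
```

```text
the job is handed in; nothing more can be done
None
```

The job is handed in: I lifted the pawl fully (about 1.18 rad), pushed the turntable back one notch (post within about 0.02 rad of the pointer) and tipped the pawl down into the teeth, with the turntable vials standing, at about 18 s on the robot's clock.

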